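# Reset the control unit through its covered well

## Task

Reset the control unit: with the fingertips push its sliding steel cover along the track until the round well is completely open, press the key at the bottom of that well right down for a moment, then push the cover back along the track until it closes the well again. The cover is only to be pushed, never lifted out or tipped up. Leave the key in the neighbouring unit's square well unpressed and leave the loose things on the bench where they are.

Things in the scene. Friction and masses are not known exactly. Their poses are not given: they have to be found in the camera images.
- reset_unit: control unit fixed to the bench: aluminium block 120 mm (x) by 190 mm (y), flat top 55 mm up; origin at the centre of its underside. A track runs along its y axis between two rails (7 mm high, inner faces at x = -36.5 and +36.5 mm); 7 mm high stop bars cross its ends, inner faces at y = -84 and +84 mm. The round well lies in its -y half.
- well (a point): centre of the mouth of the round well, level with the control unit's flat top; 47 mm towards -y from the unit's middle. The well is 56 mm across and 40 mm deep with upright walls. Axes as the unit's, z up: the cover opens towards +y and closes towards -y.
- key_top (a point): centre of the top of the round black key, 22 mm across, at the middle of the round well; at rest it lies 28 mm below the unit's top and 12 mm above the well's floor.
- reset_key (a joint): travel of the round key: 0 at rest, 0.006 m right down; it springs back. It starts to move at 2.6 N and is right down at 5 N.
- cover: loose steel cover, about 0.3 kg: plate 70 x 70 x 6 mm flat on the unit's top between the rails, free to slide, not held down; origin at the centre of its underside, axes as the unit's. It starts over the well, within 7 mm of its centre, and can slide from -2 to +96 mm in y of well; the well is completely open from +63 mm. A 22 mm sight hole 5 mm towards -y shows the key.
- fin (a point): centre of the upright steel fin on the cover, by which it is pushed: 40 mm wide along the cover's x, 12 mm thick along y, rising from the plate's top (6 mm above the unit's top) to 32 mm above the unit's top; this point is 20 mm towards +y from the cover's origin and 19 mm above the unit's top.
- square_well (a point): centre of the mouth of the square well, 56 mm wide, in the neighbouring unit (110 x 110 x 55 mm, fixed, no cover), level with its top; holds a square key that must be left alone.
- store_key (a joint): travel of the square key in the square well: 0 at rest, 0.006 m right down; leave it alone.
- flux_jar: amber screw-top jar, 34 mm across, 46 mm tall, standing between the two units; loose bystander, not to be moved; origin at the centre of its underside.
- bobbin: empty green plastic bobbin, 38 mm across, 32 mm tall, standing between the two units; loose bystander, not to be moved; origin at the centre of its underside.
- screwdriver: screwdriver 160 mm long lying at the left; loose bystander, not to be moved; origin at the centre of its underside.
- brush: wooden brush 150 mm long lying at the right; loose bystander, not to be moved; origin at the centre of its underside.
- parts_tray: divided grey tray 100 x 130 x 30 mm, beyond the units; loose bystander, not to be moved; origin at the centre of its underside.
- board: green circuit board 80 x 110 mm, about 20 mm tall, beyond the units; loose bystander, not to be moved; origin at the centre of its underside.
- tip_pot: open steel pot 64 mm across, 50 mm tall, at the left; loose bystander, not to be moved; origin at the centre of its underside.
There are look-alikes about, which are no part of the job. What is shaped like the cover but pink is not meant.

How it is judged (in metres and radians):
On the way, in this order (a step that is already met when the one before it is completed fails the run):
1. the cover is slid along the track until the round well is completely open (y of cover in the frame of well above 0.062 m and z of cover in the frame of well below 0.004 m), for 0.2 s.
2. the round key is pressed right down while the well is open (value of joint reset_key above 0.0045 m and y of cover in the frame of well above 0.06 m), for 0.2 s.
At the end, for the whole second after the job is handed in: The cover lies flat and still in its track with its centre within 10 mm of the well's centre along the track (6 mm across), both keys are up again (less than 1.5 mm down), and every loose bystander is within 30 mm of where it began (y of cover in the frame of well between -0.01 and 0.01 m and x of cover in the frame of well between -0.006 and 0.006 m and z of cover in the frame of well below 0.004 m and angle between cover's own z axis and vertical below 0.06 rad and linear speed of cover below 0.01 m/s and value of joint each of reset_key, store_key below 0.0015 m and distance of each of flux_jar, bobbin, screwdriver, brush, parts_tray, board, tip_pot from where it was at the start of the episode below 0.03 m); the robot touches nothing.
It fails at once if the cover is lifted more than 12 mm off the unit's top, or tipped more than 0.35 rad (z of cover in the frame of well above 0.012 m or angle between cover's own z axis and vertical above 0.35 rad).
It fails at once if the key in the square well is pressed (more than 3 mm) (value of joint store_key above 0.003 m).
It fails at once if a loose bystander is moved by more than 30 mm (distance of any of flux_jar, bobbin, screwdriver, brush, parts_tray, board, tip_pot from where it was at the start of the episode above 0.03 m).
It also fails if it takes over 54 s, if anything falls off the work surface, if the arm or the gripper's body presses on something with over 40 N, if the wrist force passes 120 N, or if a joint passes its speed limit or range.

## Robot

A 6-joint arm with a two-finger parallel gripper is mounted at the origin on the work surface. World frame = base frame: x ahead of the robot, y to its left, z up, the work surface at z = 0. Lengths are in mm, angles in rad, forces in N, time in s.
With the tool pointing down it reaches from about 350 to 975 mm from the base axis. Payload 7.1 kg.
Tool frame: the origin (TCP) lies at the very end of the fingers, on their centre line; the grasp point (between the pads) lies 19 mm behind it (ctrl.pinch_z is the z of the grasp point in the tool frame, in mm); z points along the fingers, y is the direction in which the jaws open and shut (so a half turn about z gives the same grasp; the last joint's range is limited). The gripper opens to 88 mm and grips with 3 to 60 N. Pads are 20 mm wide; open, the fingers measure 115 mm over their backs; the gripper's body (75 mm by 178 mm) begins 61 mm behind the grasp point.
Start: joints at [-1.333, 0.423, 1.63, -0, 1.089, -0.019], TCP at [158.761, -604.483, 222.675] pointing down, gripper open.
Joint ranges: [-3, 3], [-0.9, 2.11], [0.09, 2.58], [-1.31, 4.45], [0.11, 2.69], [-2.54, 2.54]. Speed limits (rad/s): [2.39, 2.39, 3.01, 3.14, 3.14, 3.14].

## Interface

Orientations are given as a rotation vector (axis times angle).
In Python, from workcell import get_obs, optics, ctrl gives the robot as it stands.
- The arm moves only by the shell command python3 -m jog 'ROWS'. ROWS is a JSON object of lists of equal length, an entry for each row: "delta_rot": the turn, a rotation vector about the tool's x, y, z in rad, a list of three; "translation": the shift along the tool's x, y, z in mm, a list of three; "hand": the opening, from -1 (shut) to 1 (fully open). In form: {"delta_rot": [[rx, ry, rz], ...], "translation": [[x, y, z], ...], "hand": [hand, ...]}. A call has 1 to 5 rows; each row is the pose to reach, as a shift and turn from the pose commanded when the call began, along the tool's axes at that moment; what a row does not reach only later rows make up. A row lasts 1/10 s, in which the tool goes at most 50 mm and 8.59 degrees, less where a joint would pass 70% of its speed; a pose out of reach is approached as far as the arm can. A call with a gripper value outside its range is refused whole. The fingers move at their own pace and stop on an object; the grip force is fixed at half the most. Time passes only in rows, so rows that repeat a pose let the fingers close. It gives the time, the measured TCP pose, the force and the opening at its end, in the units of the state.
- get_obs(): the state, without advancing time (a new reading comes with each control period).
- optics.get_image(name): name is "scene" or "side" or "wrist"; returns the picture (384x512x3 uint8, red, green, blue); there is no depth.
- optics.calibration(name): a dict with "intrinsics" (3x3 intrinsics, pixels), "k1" (the pictures are not rectified: a ray, as slopes to the right and down, at radius r is drawn at 1 + k1 r^2 times it, then the intrinsics apply), "cam_to_world" (4x4, takes a point from camera to world coordinates). Camera axes: x right, y up, looking along -z (the intrinsics and any distortion apply to the point x, -y, -z); pixel columns grow to the right and rows downward; lengths in mm; the calibration is good to about 2 mm. A picture is of the moment at which its call begins: read the wrist's pose just before it. calibration takes no time and is no camera call; for the wrist camera it gives the pose at the moment of the call.
- ctrl.close_job(): hands the job in, once; it reports no verdict.
The state is a dict: "t": time; "qpos": joint angles; "qvel": joint speeds; "joint_torque": joint torques, N m; "ee_pos": TCP position; "orientation": TCP orientation; "ft_force": force on the tool from outside, world axes, zero at the start; "moment": the same for the moment, N m; "width": finger opening in mm.
Only numpy, scipy, OpenCV 4.12 (cv2) and the standard library are available. Lean on these libraries where they do the work, as an engineer would, in place of code of your own. Each camera call takes 0.05 s, during which the arm holds its last target. There are 200 camera calls.

## Working session

There is one attempt and no reset: what is moved stays moved. The work goes in short steps, Python scripts to look and compute and a shell command to move; the robot and the scene stay as the last step left them, time stands still between calls to the robot, and variables do not carry over. Pictures are saved under pics/ and viewed, about 8 in all and at most 12, crops included, and the job is handed in when it is done.

```bash
mkdir -p pics
cat > h.py <<'E'
import numpy as np, cv2
from workcell import get_obs, optics, ctrl
def snap(n,f):
    im=optics.get_image(n); cv2.imwrite('pics/'+f,im[:,:,::-1]); return im
def ray(n,u,v,c=None):
    c=c or optics.calibration(n); K=np.array(c['intrinsics'],float)
    p=cv2.undistortPoints(np.array([[[u,v]]],float),K,np.array([c['k1'],0,0,0],float))[0,0]
    T=np.array(c['cam_to_world']); d=T[:3,:3]@np.array([p[0],-p[1],-1]); return T[:3,3],d
def onz(n,u,v,z,c=None):
    o,d=ray(n,u,v,c); return o+d*(z-o[2])/d[2]
def proj(n,P,c=None):
    c=c or optics.calibration(n); T=np.linalg.inv(np.array(c['cam_to_world'])); P=np.atleast_2d(P)
    q=P@T[:3,:3].T+T[:3,3]; q=q*[1,-1,-1]
    return cv2.projectPoints(q,np.zeros(3),np.zeros(3),np.array(c['intrinsics'],float),np.array([c['k1'],0,0,0],float))[0][:,0]
E
python3 - <<'E'
from h import *
a=snap('scene','s0.png');b=snap('side','d0.png')
print(get_obs())
for n in('scene','side'):
  c=optics.calibration(n);print(np.round(c['cam_to_world'],2).tolist(),c['intrinsics'],c['k1'])
E
```

```text
{'t': 0.1, 'qpos': array([-1.33302127e+00,  4.23785687e-01,  1.63060757e+00, -3.66548907e-05,
        1.08859004e+00, -1.89871429e-02]), 'qvel': array([-1.87618203e-03, -1.50087803e-03, -6.59890727e-04,  2.06394622e-05,
        3.46248530e-04, -9.71323482e-04]), 'joint_torque': array([ 4.50469261e-04, -5.45612955e+01, -2.74324769e+01,  6.44074380e-02,
        1.87794724e-02, -1.63532923e-05]), 'ee_pos': array([ 158.62356109, -604.01685355,  221.96850723]), 'orientation': array([-3.11436791e+00, -4.02064110e-01,  2.89047821e-04]), 'ft_force': array([-0.29245329, -0.68230589,  0.70042998]), 'moment': array([-0.02711345,  0.01488054,  0.00348852]), 'width': 87.72440603711041}
[[0.58, -0.47, 0.67, 1180.56], [0.82, 0.35, -0.46, -431.56], [-0.02, 0.81, 0.58, 655.7], [0.0, 0.0, 0.0, 1.0]] [[355.21371805   0.         251.20491483]
 [  0.         355.21371805 194.20755988]
 [  0.           0.           1.        ]] -0.044528121048720185
[[-0.77, 0.42, -0.49, -76.67], [-0.64, -0.52, 0.56, 723.55], [-0.02, 0.75, 0.67, 920.72], [0.0, 0.0, 0.0, 1.0]] [[437.86384854   0.         255.39244605]
 [  0.         437.86384854 186.1898432 ]
 [  0.           0.           1.        ]] 0.009873156275754429
```

View pics/s0.png

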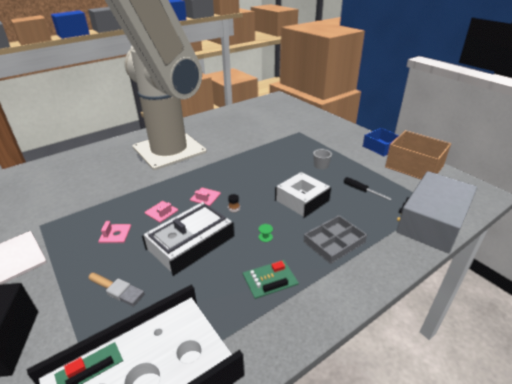

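View pics/d0.png

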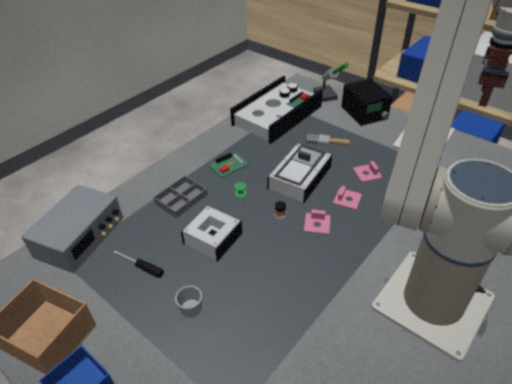

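The scene picture shows the reset unit near (188,232) with its fin at about (179,227). In the side picture it is near (300,170), with the fin at about (305,156). The square-well unit is at (303,192) in scene and (212,232) in side. Next I enlarge both views of the reset unit.

Run:
```python
from h import *
a=cv2.imread('pics/s0.png')[195:275,135:245];b=cv2.imread('pics/d0.png')[135:215,255:345]
f=lambda x,s:cv2.resize(x,None,fx=s,fy=s,interpolation=cv2.INTER_CUBIC)
A=f(a,4);B=f(b,4)
cv2.imwrite('pics/crop.png',np.hstack([A,B]));print(A.shape,B.shape)
```

```text
(320, 440, 3) (320, 360, 3)
```

View pics/crop.png

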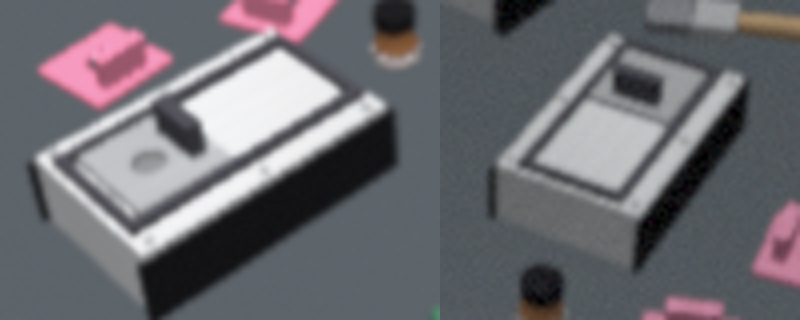

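```bash
cat > fit.py <<'E'
from h import *
from scipy.optimize import least_squares
S=np.array([[38,160],[148,252],[395,105],[270,35]])/4+[135,195]-.375
D=np.array([[307,80],[178,38],[60,165],[197,212]])/4+[255,135]-.375
for u in S: print(onz('scene',*u,55).round(1))
for u in D: print('side',onz('side',*u,55).round(1))
E
python3 fit.py
```

```text
[ 473.3 -276.4   55. ]
[ 588.7 -254.2   55. ]
[563.3 -65.1  55. ]
[446.7 -94.   55. ]
side [ 467.4 -276.2   55. ]
side [ 581.5 -258.2   55. ]
side [556.6 -70.6  55. ]
side [444.5 -91.8  55. ]
```

```bash
cat >> h.py <<'E'
from scipy.spatial.transform import Rotation as R
U=np.array([515.,-173.]); YAW=np.radians(8.3)
def unit(x,y):  # unit xy -> world xy
    c,s=np.cos(YAW),np.sin(YAW); return U+np.array([c*x-s*y,s*x+c*y])
def go(x,y,z,xang=None):
    """needed shift/turn in tool axes to put the TCP at world x,y,z, tool down, tool x at yaw xang"""
    xang=YAW+np.pi/2 if xang is None else xang
    o=get_obs(); T=R.from_rotvec(o['orientation'])
    G=R.from_euler('z',xang)*R.from_euler('x',np.pi)
    print('t',round(o['t'],2),'pos',o['ee_pos'].round(1),'f',o['ft_force'].round(1),'shift',T.inv().apply(np.array([x,y,z])-o['ee_pos']).round(1),'turn',(T.inv()*G).as_rotvec().round(3))
E
python3 -c "
from h import *
go(*unit(0,-47),222)"
python3 -m jog '{"delta_rot":[[0,0,-0.15],[0,0,-0.3],[0,0,-0.45],[0,0,-0.6],[0,0,-0.75]],"translation":[[40,-25,0],[80,-50,0],[120,-75,0],[160,-100,0],[200,-125,0]],"hand":[-1,-1,-1,-1,-1]}'
python3 -c "
from h import *
go(*unit(0,-47),222)"
```

```text
t 0.1 pos [ 158.6 -604.   222. ] f [-0.3 -0.7  0.7] shift [ 4.489e+02 -2.797e+02  4.000e-01] turn [-1.000e-03 -1.000e-03 -1.459e+00]
t: 0.6
ee_pos: [321.3, -431.1, 222.4]
orientation: [-2.747, -1.523, 0.0]
ft_force: [0.6, 0.1, -0.4]
width: 51.3
t 0.6 pos [ 321.3 -431.1  222.4] f [ 0.6  0.1 -0.4] shift [285.7  58.    0.5] turn [-0.    -0.    -0.703]
```

```bash
python3 -m jog '{"delta_rot":[[0,0,-0.14],[0,0,-0.28],[0,0,-0.42],[0,0,-0.56],[0,0,-0.7]],"translation":[[40,8,0],[80,16,0],[120,24,0],[160,32,0],[200,40,0]],"hand":[-1,-1,-1,-1,-1]}'
python3 -c "
from h import *
go(*unit(0,-47),222)"
```

```text
t: 1.1
ee_pos: [461.9, -283.6, 222.5]
orientation: [-2.058, -2.373, 0.0]
ft_force: [0.2, -0.5, 0.0]
width: 11.5
t 1.1 pos [ 461.9 -283.6  222.5] f [ 0.2 -0.5  0. ] shift [55.  68.3  0.5] turn [-0.    -0.    -0.003]
```

```bash
python3 -m jog '{"delta_rot":[[0,0,0],[0,0,0],[0,0,0],[0,0,0]],"translation":[[28,34,0],[55,68,0],[55,68,0],[55,68,0]],"hand":[-1,-1,-1,-1]}'
python3 - <<'E'
from h import *
go(*unit(0,-47),222)
c=optics.calibration('wrist');im=snap('wrist','w0.png')
import pickle;pickle.dump(c,open('w0.pkl','wb'))
P=[[*unit(x,y),55] for x,y in[(-60,-95),(60,-95),(60,95),(-60,95),(0,-47)]]
q=proj('wrist',P,c);print(q.round(0).tolist())
E
```

```text
t: 1.5
ee_pos: [521.1, -220.7, 222.2]
orientation: [-2.062, -2.369, 0.001]
ft_force: [-0.7, 0.4, -0.3]
width: 0.3
t 1.5 pos [ 521.1 -220.7  222.2] f [-0.7  0.4 -0.3] shift [1.1 0.9 0.2] turn [-0.001 -0.    -0.006]
[[209.0, 221.0], [327.0, 221.0], [335.0, 15.0], [198.0, 16.0], [267.0, 175.0]]
```

View pics/w0.png

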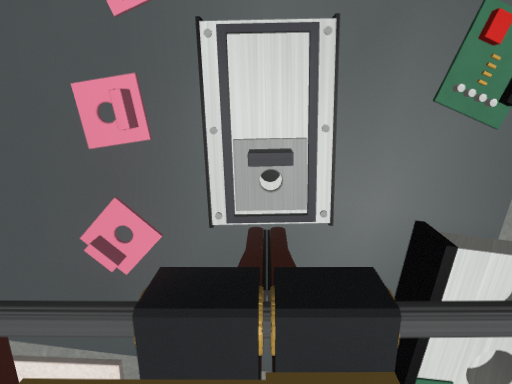

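The wrist view shows the unit's top corners at (200,20), (336,16), (331,222) and (212,225). The cover plate spans (233..308, 138..212), the fin top is at (271,155), and the sight hole at (271,180) shows the key.

Run:
```python
from h import *
import pickle;c=pickle.load(open('w0.pkl','rb'))
Q=[onz('wrist',u,v,55,c)[:2] for u,v in[(212,225),(331,222.5),(336.5,16),(200,20)]]
Q=np.array(Q);print(Q.round(1));m=Q.mean(0)
ly=(Q[2]+Q[3]-Q[0]-Q[1])/2; lx=(Q[1]+Q[2]-Q[0]-Q[3])/2
print('centre',m.round(1),'len',np.linalg.norm(lx),np.linalg.norm(ly),'yaw',np.degrees([np.arctan2(-ly[0],ly[1]),np.arctan2(lx[1],lx[0])]))
y=np.arctan2(-ly[0],ly[1]);Rm=np.array([[np.cos(y),np.sin(y)],[-np.sin(y),np.cos(y)]])
for n,u,v,z in[('plate+y',271,138,61),('plate-y',271,212,61),('hole',271,180,61),('plateL',233,180,61),('plateR',308,180,61),('fin top -y edge',271,152,87)]:
  print(n,(Rm@(onz('wrist',u,v,z,c)[:2]-m)).round(1))
```

```text
[[ 473.3 -279.2]
 [ 592.9 -259.6]
 [ 561.8  -70.9]
 [ 444.   -90.7]]
centre [ 518.  -175.1] len 120.33756343388646 191.03893825904967 yaw [9.08958231 9.41647488]
plate+y [ 0.8 -8.2]
plate-y [ -0.3 -80.9]
hole [  0.2 -48.4]
plateL [-36.5 -47.7]
plateR [ 35.9 -49.1]
fin top -y edge [  0.3 -17.5]
```

```bash
sed -i 's/^U=.*/U=np.array([518.,-175.1]); YAW=np.radians(9.2)/' h.py
python3 -c "
from h import *
go(*unit(0,-55),69)"
```

```text
t 1.55 pos [ 520.5 -221.4  222.3] f [-1.   0.3  1. ] shift [ -8.8   5.3 153.2] turn [-0.001 -0.    -0.024]
```

```bash
python3 -m jog '{"delta_rot":[[0,0,-0.024],[0,0,-0.024],[0,0,-0.024],[0,0,-0.024],[0,0,-0.024]],"translation":[[-9,5,40],[-9,5,80],[-9,5,115],[-9,5,140],[-9,5,153]],"hand":[-1,-1,-1,-1,-1]}'
python3 -m jog '{"delta_rot":[[0,0,0]],"translation":[[0,0,0]],"hand":[-1]}'
python3 -c "
from h import *
snap('wrist','w1.png');go(*unit(0,37),69)"
```

```text
t: 2.05
ee_pos: [524.8, -230.4, 67.4]
orientation: [-2.037, -2.387, 0.002]
ft_force: [-0.7, -0.5, 0.8]
width: 0.4
t: 2.15
ee_pos: [525.4, -230.2, 68.2]
orientation: [-2.037, -2.388, 0.002]
ft_force: [-0.1, 0.9, -0.5]
width: 0.6
t 2.2 pos [ 526.6 -230.4   69.6] f [ 0.4 -0.6  0.5] shift [93.   0.2  0.6] turn [-0.001 -0.001 -0.002]
```

View pics/w1.png

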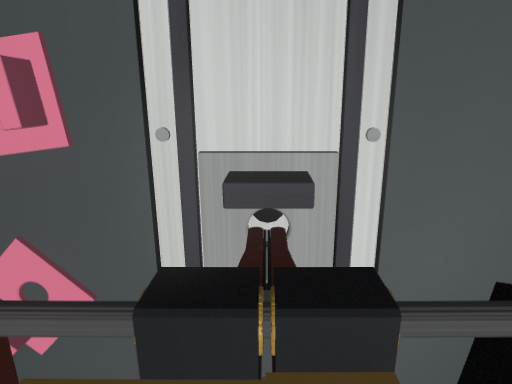

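The closed fingers, tip near (268,232), stand behind the fin at (268,188) and are centred on it. I push slowly, at about 10 mm per row.

```bash
python3 -m jog '{"delta_rot":[[0,0,0],[0,0,0],[0,0,0],[0,0,0],[0,0,0]],"translation":[[7,0,0],[14,0,0],[21,0,0],[29,0,0],[38,0,0]],"hand":[-1,-1,-1,-1,-1]}'
python3 -m jog '{"delta_rot":[[0,0,0],[0,0,0],[0,0,0],[0,0,0],[0,0,0]],"translation":[[10,0,0],[20,0,0],[30,0,0],[40,0,0],[48,0,0]],"hand":[-1,-1,-1,-1,-1]}'
python3 -m jog '{"delta_rot":[[0,0,0],[0,0,0],[0,0,0],[0,0,0]],"translation":[[4,0,0],[7,0,0],[7,0,0],[7,0,0]],"hand":[-1,-1,-1,-1]}'
python3 -c "
from h import *
import pickle
c=optics.calibration('side')
im=snap('side','d1.png')[115:225,235:365];cv2.imwrite('pics/d1c.png',cv2.resize(im[:,:,::-1],None,fx=4,fy=4,interpolation=cv2.INTER_CUBIC))
snap('wrist','w2.png')
go(*unit(0,37),69)"
```

```text
t: 2.7
ee_pos: [522.0, -191.9, 70.6]
orientation: [2.035, 2.39, 0.001]
ft_force: [-0.3, -3.0, 3.4]
width: 0.3
t: 3.2
ee_pos: [513.2, -143.7, 69.6]
orientation: [-2.036, -2.392, 0.0]
ft_force: [0.7, -3.3, 3.0]
width: 0.6
t: 3.6
ee_pos: [511.9, -137.5, 69.3]
orientation: [-2.036, -2.391, 0.0]
ft_force: [0.4, -0.6, -0.9]
width: 0.3
t 3.7 pos [ 512.1 -137.8   69.4] f [0.5 0.4 0.2] shift [-0.8 -0.1  0.4] turn [-0.001 -0.001 -0.001]
```

View pics/w2.png

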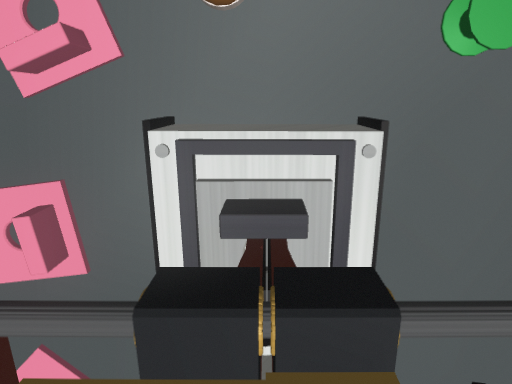

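```bash
python3 -c "
from h import *
y=YAW;Rm=np.array([[np.cos(y),np.sin(y)],[-np.sin(y),np.cos(y)]])
print((Rm@(onz('wrist',264,180,61)[:2]-U)).round(1),(Rm@(onz('wrist',264,201,87)[:2]-U)).round(1))
go(*unit(0,25),69)
go(*unit(0,-47),110)"
```

```text
[-1.2 70.2] [-1.  66.7]
t 3.7 pos [ 512.1 -137.8   69.4] f [0.5 0.4 0.2] shift [-12.8  -0.1   0.4] turn [-0.001 -0.001 -0.001]
t 3.7 pos [ 512.1 -137.8   69.4] f [0.5 0.4 0.2] shift [-84.7  -0.1 -40.7] turn [-0.001 -0.001 -0.001]
```

```bash
python3 -m jog '{"delta_rot":[[0,0,0],[0,0,0],[0,0,0],[0,0,0],[0,0,0]],"translation":[[-10,0,0],[-20,0,-15],[-50,0,-40],[-85,0,-40],[-85,0,-40]],"hand":[-1,-1,-1,-1,-1]}'
python3 -m jog '{"delta_rot":[[0,0,0]],"translation":[[0,0,0]],"hand":[-1]}'
python3 -c "
from h import *
im=snap('wrist','w3.png')
im=snap('scene','s3.png')[195:275,135:245];cv2.imwrite('pics/s3c.png',cv2.resize(im[:,:,::-1],None,fx=5,fy=5,interpolation=cv2.INTER_CUBIC))
go(*unit(0,-47),45)"
```

```text
t: 4.2
ee_pos: [527.7, -226.0, 110.9]
orientation: [2.038, 2.385, 0.001]
ft_force: [0.1, -0.9, 0.3]
width: 0.2
t: 4.3
ee_pos: [525.5, -222.6, 109.4]
orientation: [-2.039, -2.389, -0.0]
ft_force: [0.1, 0.5, -1.5]
width: 0.4
t 4.4 pos [ 525.1 -221.2  109.1] f [0.  0.2 0. ] shift [-0.4  0.4 64.1] turn [-0.001 -0.001 -0.001]
```

View pics/w3.png

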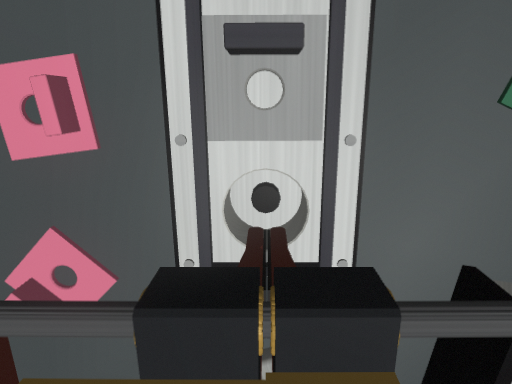

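The well is fully open. Its key is at (265,197) and the plate's near edge is at row 140, clear of the rim. I check the key position and then press.

```bash
python3 -c "
from h import *
y=YAW;Rm=np.array([[np.cos(y),np.sin(y)],[-np.sin(y),np.cos(y)]])
print((Rm@(onz('wrist',265.5,197.5,27)[:2]-U)).round(1),(Rm@(onz('wrist',266,140,61)[:2]-U)).round(1))"
python3 -m jog '{"delta_rot":[[0,0,0],[0,0,0],[0,0,0],[0,0,0],[0,0,0]],"translation":[[0,0,25],[0,0,50],[0,0,65],[0,0,75],[0,0,80]],"hand":[-1,-1,-1,-1,-1]}'
python3 -c "
from h import *
go(*unit(0,-47),20)"
```

```text
[ -1.1 -44.4] [-0.7  1.6]
t: 4.9
ee_pos: [525.6, -221.2, 28.7]
orientation: [-2.035, -2.391, 0.001]
ft_force: [0.0, -0.4, 1.0]
width: 0.9
t 4.9 pos [ 525.6 -221.2   28.7] f [ 0.  -0.4  1. ] shift [-0.3 -0.1  8.7] turn [-0.001 -0.001  0.   ]
```

```bash
python3 -m jog '{"delta_rot":[[0,0,0],[0,0,0],[0,0,0],[0,0,0],[0,0,0]],"translation":[[1,0,3],[1,0,6],[1,0,8.5],[1,0,9],[1,0,9]],"hand":[-1,-1,-1,-1,-1]}'
python3 -m jog '{"delta_rot":[[0,0,0],[0,0,0],[0,0,0]],"translation":[[0,0,0],[0,0,0],[0,0,0]],"hand":[-1,-1,-1]}'
```

```text
t: 5.4
ee_pos: [526.0, -220.8, 21.4]
orientation: [2.037, 2.391, 0.0]
ft_force: [-1.6, 1.2, 5.8]
width: 0.7
t: 5.7
ee_pos: [526.0, -220.8, 21.4]
orientation: [2.037, 2.391, 0.0]
ft_force: [-0.8, 1.2, 4.9]
width: 0.4
```

```bash
python3 -m jog '{"delta_rot":[[0,0,0],[0,0,0],[0,0,0],[0,0,0],[0,0,0]],"translation":[[0,0,1],[0,0,2],[0,0,2],[0,0,2],[0,0,2]],"hand":[-1,-1,-1,-1,-1]}'
```

```text
t: 6.2
ee_pos: [526.1, -220.8, 21.1]
orientation: [2.036, 2.391, 0.001]
ft_force: [-7.2, 2.5, 23.4]
width: 0.4
```

The key is against its stop at 23 N. Retreating upward.

```bash
python3 -m jog '{"delta_rot":[[0,0,0],[0,0,0],[0,0,0],[0,0,0],[0,0,0]],"translation":[[0,0,-15],[0,0,-50],[0,0,-95],[0,0,-98],[0,0,-98]],"hand":[-1,-1,-1,-1,-1]}'
python3 -c "
from h import *
go(*unit(-0.5,86),115);go(*unit(-0.5,86),70)"
```

```text
t: 6.7
ee_pos: [527.0, -221.3, 118.4]
orientation: [2.034, 2.389, 0.002]
ft_force: [0.5, -0.3, -0.7]
width: 0.7
t 6.7 pos [ 527.  -221.3  118.4] f [ 0.5 -0.3 -0.7] shift [133.   -2.1   3.1] turn [ 0.003  0.002 -0.001]
t 6.7 pos [ 527.  -221.3  118.4] f [ 0.5 -0.3 -0.7] shift [133.1  -2.2  48.1] turn [ 0.003  0.002 -0.001]
```

```bash
python3 -m jog '{"delta_rot":[[0,0,0],[0,0,0],[0,0,0],[0,0,0],[0,0,0]],"translation":[[45,-1,0],[90,-2,0],[133,-2,0],[133,-2,0],[133,-2,0]],"hand":[-1,-1,-1,-1,-1]}'
python3 -c "
from h import *
go(*unit(-0.5,86),70)"
```

```text
t: 7.2
ee_pos: [502.0, -89.0, 115.6]
orientation: [-2.033, -2.393, 0.002]
ft_force: [0.6, -0.4, -0.6]
width: 0.2
t 7.2 pos [502.  -89.  115.6] f [ 0.6 -0.4 -0.6] shift [-1.6  1.6 45.6] turn [-0.002 -0.     0.002]
```

```bash
python3 -m jog '{"delta_rot":[[0,0,0],[0,0,0],[0,0,0],[0,0,0],[0,0,0]],"translation":[[0,1.5,15],[0,1.5,30],[0,1.5,41],[0,1.5,46],[0,1.5,46]],"hand":[-1,-1,-1,-1,-1]}'
python3 -c "
from h import *
go(*unit(-0.5,-5),70)"
```

```text
t: 7.7
ee_pos: [503.7, -90.1, 69.8]
orientation: [-2.037, -2.39, 0.001]
ft_force: [0.4, 0.6, -0.8]
width: 0.6
t 7.7 pos [503.7 -90.1  69.8] f [ 0.4  0.6 -0.8] shift [-91.2   0.2  -0.3] turn [-0.002 -0.001 -0.001]
```

```bash
python3 -m jog '{"delta_rot":[[0,0,0],[0,0,0],[0,0,0],[0,0,0],[0,0,0]],"translation":[[-7,0,0],[-14,0,0],[-21,0,0],[-29,0,0],[-38,0,0]],"hand":[-1,-1,-1,-1,-1]}'
python3 -m jog '{"delta_rot":[[0,0,0],[0,0,0],[0,0,0],[0,0,0],[0,0,0]],"translation":[[-10,0,0],[-20,0,0],[-30,0,0],[-38,0,0],[-43,0,0]],"hand":[-1,-1,-1,-1,-1]}'
python3 -m jog '{"delta_rot":[[0,0,0],[0,0,0],[0,0,0],[0,0,0],[0,0,0]],"translation":[[-4,0,0],[-7,0,0],[-10,0,0],[-10,0,0],[-10,0,0]],"hand":[-1,-1,-1,-1,-1]}'
python3 -c "
from h import *
go(*unit(-0.5,-10),70)
im=snap('scene','s4.png')[195:275,135:245];cv2.imwrite('pics/s4c.png',cv2.resize(im[:,:,::-1],None,fx=5,fy=5,interpolation=cv2.INTER_CUBIC))"
```

```text
t: 8.2
ee_pos: [510.4, -127.6, 71.1]
orientation: [2.037, 2.392, 0.001]
ft_force: [-0.1, 3.2, 2.2]
width: 0.3
t: 8.7
ee_pos: [517.2, -170.4, 70.6]
orientation: [2.038, 2.391, 0.0]
ft_force: [-1.5, 3.9, 3.1]
width: 0.4
t: 9.2
ee_pos: [518.7, -179.7, 70.6]
orientation: [2.036, 2.392, -0.0]
ft_force: [0.3, 0.6, 0.2]
width: 0.3
t 9.2 pos [ 518.7 -179.7   70.6] f [0.3 0.6 0.2] shift [-5.4 -0.5  0.6] turn [ 0.     0.001 -0.   ]
```

View pics/s4c.png

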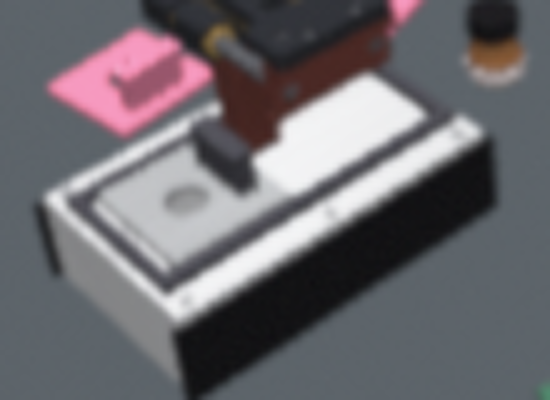

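The cover is nearly closed with the fingers touching the fin, and a few mm of gap remain at the near stop. I push 4 mm more, then back off, rise and check from above.

```bash
python3 -m jog '{"delta_rot":[[0,0,0],[0,0,0],[0,0,0],[0,0,0],[0,0,0]],"translation":[[-2,0,0],[-4,0,0],[-4,0,0],[-4,0,0],[-4,0,0]],"hand":[-1,-1,-1,-1,-1]}'
python3 -m jog '{"delta_rot":[[0,0,0],[0,0,0],[0,0,0],[0,0,0],[0,0,0]],"translation":[[6,0,0],[12,0,-10],[12,0,-50],[-10,0,-90],[-30,0,-130]],"hand":[-1,-1,-1,-1,-1]}'
python3 -m jog '{"delta_rot":[[0,0,0],[0,0,0],[0,0,0]],"translation":[[-10,0,-10],[-10,0,-10],[-10,0,-10]],"hand":[-1,-1,-1]}'
python3 -c "
from h import *
import pickle
c=optics.calibration('wrist');snap('wrist','w4.png');pickle.dump(c,open('w4.pkl','wb'))
snap('scene','s5.png');snap('side','d5.png')"
```

```text
t: 9.75
ee_pos: [519.4, -183.5, 70.7]
orientation: [2.037, 2.392, 0.0]
ft_force: [-0.6, 0.2, -1.0]
width: 0.7
t: 10.25
ee_pos: [523.9, -212.4, 202.8]
orientation: [-2.035, -2.393, 0.0]
ft_force: [0.2, 0.2, -0.5]
width: 0.4
t: 10.55
ee_pos: [524.7, -222.0, 209.7]
orientation: [-2.036, -2.39, 0.0]
ft_force: [0.1, -0.2, -2.0]
width: 0.5
```

View pics/w4.png

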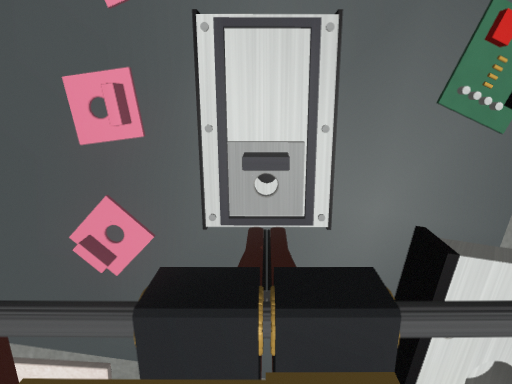

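Run:
```python
from h import *
import pickle;c=pickle.load(open('w4.pkl','rb'))
y=YAW;Rm=np.array([[np.cos(y),np.sin(y)],[-np.sin(y),np.cos(y)]])
for n,u,v,z in[('unit-y',266,228,55),('unit+y',266,13.5,55),('plate+y',266,141,61),('plate-y',266,217,61),('L',228,190,61),('R',305,190,61),('hole',266,185,61)]:
  print(n,(Rm@(onz('wrist',u,v,z,c)[:2]-U)).round(1))
a,b=cv2.imread('pics/s0.png'),cv2.imread('pics/s5.png')
for f in('s','d'):
  a,b=[cv2.imread(f'pics/{f}{i}.png').astype(int) for i in(0,5)]
  d=(abs(a-b).max(2)>60).astype(np.uint8); n,_,st,_=cv2.connectedComponentsWithStats(d); print(f,[s.tolist() for s in st[1:] if s[4]>8])
```

```text
unit-y [ -1.4 -96.9]
unit+y [-1.5 94.6]
plate+y [ -1.4 -11.2]
plate-y [ -1.4 -83.4]
L [-36.9 -56.8]
R [ 35.1 -56.8]
hole [ -1.4 -52. ]
s [[91, 0, 77, 44, 2020], [165, 0, 9, 22, 127], [172, 0, 14, 20, 199], [187, 17, 5, 4, 11], [172, 45, 6, 16, 72], [100, 50, 3, 9, 12], [101, 51, 32, 19, 251], [195, 51, 7, 4, 26], [124, 64, 35, 8, 165], [173, 64, 12, 14, 85], [202, 73, 3, 7, 14], [131, 79, 27, 24, 195], [157, 83, 7, 4, 19], [180, 86, 12, 8, 71], [125, 100, 14, 23, 199], [147, 100, 18, 9, 49], [120, 106, 72, 82, 2369], [138, 111, 3, 4, 11], [180, 222, 7, 11, 21]]
d [[290, 0, 14, 29, 298], [388, 0, 41, 10, 162], [416, 0, 25, 7, 115], [335, 5, 5, 10, 17], [341, 5, 24, 10, 93], [500, 7, 12, 6, 45], [373, 14, 8, 49, 140], [496, 22, 16, 8, 74], [311, 26, 21, 6, 71], [479, 32, 33, 75, 1395], [297, 34, 5, 8, 20], [470, 38, 9, 15, 65], [399, 42, 24, 39, 511], [301, 51, 30, 15, 194], [376, 52, 41, 37, 510], [281, 67, 48, 29, 705], [326, 79, 18, 19, 183], [375, 84, 18, 37, 354], [392, 92, 23, 21, 286], [453, 110, 16, 23, 263], [310, 113, 4, 4, 9], [449, 127, 5, 9, 23], [392, 130, 13, 17, 101], [420, 221, 7, 11, 14], [388, 224, 35, 45, 925], [430, 245, 4, 5, 11], [504, 248, 6, 6, 10], [435, 250, 13, 10, 30]]
```

```bash
python3 -c "
from h import *
print(get_obs()['qvel'].round(3));print(ctrl.close_job())"
```

```text
[-0.001  0.    -0.009 -0.002 -0.    -0.001]
the job is handed in; nothing more can be done
None
```

The control unit is reset and the job is handed in, after about 11 s of robot time. The hand-in gives no verdict.

- **Opening:** With closed fingertips I pushed the cover by its fin to about +82 mm in the well's y. The wrist picture showed the well completely open.
- **Pressing:** I pressed the round key onto its stop, reaching 23 N with the TCP at z = 21 mm. It was held there for more than 0.3 s.
- **Closing:** I pushed the cover back from the fin's other side, then raised the arm clear of everything.

**Last checks:**
- The cover lies flat in its track at about +1 mm along the track and 1 mm across. The camera measurements behind this are good to about 2 mm.
- In both fixed cameras, the before and after pictures differ only at the arm, around the fin and, in the side view, in patches in the part of the picture the arm fills. I saw no sign that any bystander had moved.
- I did not measure either key after the press. The round key is sprung, and nothing touched the square one.
- Two measurements differed slightly. The key appeared about 2.5 mm from its nominal place along the track, and one fin-edge reading was about 5 mm off the plate-edge reading. Neither mattered to the result.

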